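# Flick the test-stand rotor and brake it on its index mark

### The arm

A 6-joint arm with a two-finger parallel gripper is mounted at the origin on the work surface. World frame = base frame: x ahead of the robot, y to its left, z up, the work surface at z = 0. Lengths are in m, angles in rad, forces in N, time in s.
With the tool pointing down it reaches from about 0.25 to 0.725 m from the base axis. Payload 4 kg.
Tool frame: the origin (TCP) lies at the very end of the fingers, on their centre line; the grasp point (between the pads) lies r.hold_point_z behind it (r.hold_point_z is the distance from the TCP to the grasp point, in m); z points along the fingers, y is the line along which they close (so a half turn about z gives the same grasp; the last joint's range is limited). The gripper opens to 85 mm and grips with 20 to 120 N. Pads are 22 mm wide; open, the fingers measure 114 mm over their backs; the gripper's body (76 mm by 85 mm) begins 54 mm behind the grasp point. The pads swing forward as they close: fully open they stand 13 mm farther back than shut.
Start: joints at [-1.329, 0.241, 0.005, 1.335, 0, 1.571], TCP at [0.12, -0.485, 0.231] pointing down, gripper open.
Joint ranges: [-2.72, 2.72], [-1.05, 1.87], [-1.09, 1.28], [-1.99, 2.15], [-1.42, 1.44], [-3.14, 3.14]. Speed limits (rad/s): [2.79, 2.79, 3.14, 3.14, 3.14, 3.14].

### API

Orientations are given as [roll, pitch, yaw] about the fixed x, y, z axes, in that order (R = Rz(yaw) Ry(pitch) Rx(roll)).
In Python, from plant import r gives the robot as it stands. The module is installed in compiled form; this text tells all that it offers.
- The arm moves only by the tool play_rows, never from a script. Its argument "steps" is a list of rows, each an object with "slide": the shift along the world's x, y, z in cm, a list of three; "angular": the turn, a rotation vector about the world's x, y, z in degrees, a list of three. In form: [{"slide": [dx, dy, dz], "angular": [ax, ay, az]}, ...]. A call has 1 to 20 rows; each row shifts and turns the commanded pose from where the row before left it; what a row does not reach is not made up. A row lasts 1/8 s, in which the tool goes at most 62.5 mm and 10.7 degrees, less where a joint would pass 70% of its speed; a pose out of reach is approached as far as the arm can. A call with a gripper value outside its range is refused whole. "fingers" is the closure, from 0 (fully open) to 1 (shut), set as the call begins (left out, the last holds). The fingers move at their own pace and stop on an object; "grip_force" is the grip in N (left out, the last holds). Time passes only in rows, so rows that do not move let the fingers close. It gives the time, the measured TCP pose, the force, the opening and the grip force at its end, in the units of the state.
- r.observe(): the state, without advancing time (a new reading comes with each control period).
- r.grab_frame(name): name is "side" or "top" or "wrist"; returns a dict with "pixels" (384x512x3 uint8, red, green, blue), "z_map" (384x512 float32, m along the optical axis (not along the pixel's ray), 0 where there is no reading), "mtx" (3x3 intrinsics, pixels), "xyz" and "attitude" of the camera in the world. Camera axes: x right, y down, z forward; pixel columns grow to the right and rows downward; lengths in m; the calibration is good to about 2 mm. A picture is of the moment at which its call begins.
- r.sign_off(): hands the job in; it is judged then, once.
The state is a dict: "clock": time; "qpos": joint angles; "qd": joint speeds; "tau": joint torques, N m; "tool_pos": TCP position; "tool_rot": TCP orientation; "force": force on the tool from outside, world axes, zero at the start; "ft_torque": the same for the moment, N m; "width": finger opening in m; "finger_force": force on a finger pad.
Only numpy, scipy, OpenCV 4.12 (cv2) and the standard library are available. Lean on these libraries where they do the work, as an engineer would, in place of code of your own. Each camera call takes 0.05 s, during which the arm holds its last target. There are 200 camera calls.

### The job

Check that the rotor on the bearing test stand runs freely, then park it: with a fingertip, flick it spinning counter-clockwise (seen from above) and let go, so that its lug sails past the fixed pointer at least once untouched. Then, while it is still turning, brake the rotor with a fingertip so that it comes to rest with the lug in front of the pointer, off by no more than the lug's own width: once it has passed the pointer it must not stop anywhere else, so no nudging it into place afterwards. Finish clear of the rotor with it standing still there, and leave the loose things on the bench where they are.

Things in the scene. Friction and masses are not known exactly. Their poses are not given: they have to be found in the camera images.
- hub (a point): centre of the rotor's flat top face, on its upright axis, about 86 mm above the bench. The rotor is a level bare aluminium disc, 190 mm across, 14 mm thick. In the middle of its top is a steel boss 40 mm across and 10 mm high with a nut 20 mm wide and 7 mm high on it; between the boss and the lug's circle the top is flat and bare
- stand: grey bearing stand fixed to the bench, round foot 150 mm across; origin under the rotor's axis at bench level. The rotor (0.7 to 1.3 kg, cannot come off) runs on a free ball bearing, losing 0.15 to 0.5 rad/s each second if left alone. The bearing is rubber-sprung: pressed, the rotor sinks level, 1 mm per 3 N, 8 mm at most; about 5 N on its flat top stops it almost at once
- lug (a point): centre (half-way up) of the lug, the rotor's mark: the one dark steel block standing on the disc's top near its rim, 16 mm along the rim, 12 mm radially, 24 mm tall; its centre runs on a circle of radius 78 mm about the hub. It turns with the rotor and can be pushed along the rim
- index (a point): fixed point level with the disc's top, straight below the lug's centre when the lug is exactly lined up with the pointer, on the lug's circle. The pointer is a steel finger 10 mm wide on a fixed post beside the rim; it points at the hub, its tip is about 98 mm from the hub's axis, its top and the post's top are level with the disc's top
- rotor (a joint): angle of the rotor, rad, 0 with the lug at the pointer, growing counter-clockwise seen from above and counting on beyond a turn (6.283 is the lug at the pointer one turn later). It starts at rest between -5.2 and -1.4
- bearing: steel ball-bearing ring, 42 mm across, 13 mm high, lying near the stand; origin at the centre of its underside; a bystander, leave alone
- bolt: steel bolt standing on its head, 20 mm across, 50 mm tall, near the stand; origin at the centre of its underside; a bystander, leave alone
- bottle: small blue bottle, 28 mm across, 85 mm tall; origin at the centre of its underside; a bystander, leave alone
- spanner: steel spanner lying flat, 170 mm long; origin at the centre of its underside; a bystander, leave alone
- block: wooden block 90 x 45 x 45 mm; origin at the centre of its underside; a bystander, leave alone
- collar: dark steel sleeve, 48 mm across, 30 mm tall; origin at the centre of its underside; a bystander, leave alone
- pot: grey open pot, 64 mm across, 60 mm tall; origin at the centre of its underside; a bystander, leave alone

How it is judged:
On the way, in this order (a step that is already met when the one before it is completed fails the run):
1. the rotor, touched by nothing of the robot, is turning counter-clockwise with its lug past the pointer (value of joint rotor above 0.6 rad and velocity of joint rotor above 0.4 rad/s and contact force between the fingers and rotor below 0.05 N), for 0.3 s.
2. a fingertip touches the rotor to brake it (contact force between the fingers and rotor above 0.3 N).
At the end, for the whole second after the job is handed in: the rotor stands still (under 0.03 rad/s) with the lug's centre within 16 mm of the point in front of the pointer, and every loose thing on the bench is within 20 mm of where it began (horizontal distance between lug and index below 0.016 m and velocity of joint rotor between -0.03 and 0.03 rad/s and distance of each of bearing, bolt, bottle, spanner, block, collar, pot from where it was at the start of the episode below 0.02 m); the robot touches nothing.
It fails at once if after passing the pointer, the rotor comes to a stop with its lug more than 16 mm from the pointer's point (value of joint rotor above 0.6 rad and horizontal distance between lug and index above 0.016 m and velocity of joint rotor between -0.03 and 0.03 rad/s).
It fails at once if a loose thing on the bench is moved more than 20 mm (distance of any of bearing, bolt, bottle, spanner, block, collar, pot from where it was at the start of the episode above 0.02 m).
It also fails if it takes over 54 s, if anything falls off the work surface, if the arm or the gripper's body presses on something with over 40 N, if the wrist force passes 120 N, or if a joint passes its speed limit or range.

## Working session

There is one attempt and no reset: what is moved stays moved. The work goes in short steps, Python scripts to look and compute and a tool call to move; the robot and the scene stay as the last step left them, time stands still between calls to the robot, and variables do not carry over. Pictures are saved under pics/ and viewed, at most 10 in all, crops included, and the job is handed in when it is done.

Besides the shell and the picture viewer there is one more tool, called after "Request:" as name(argument=value, ...), one argument or row to a line, values as JSON. play_rows: Moves the arm, as the interface text tells. Its arguments: {"type":"object","properties":{"steps":{"type":"array"},"fingers":{"type":"number"},"grip_force":{"type":"number"}},"required":["steps"]}

```bash
mkdir -p pics; cat > h.py <<'E'
from plant import r
import numpy as np, cv2
from scipy.spatial.transform import Rotation as R
def cam(n):
    f=r.grab_frame(n); A=np.array(f["attitude"],float)
    f["R"]= A if A.shape==(3,3) else (R.from_euler('xyz',A).as_matrix() if A.size==3 else R.from_quat(A).as_matrix())
    z=f["z_map"]; K=f["mtx"]; v,u=np.mgrid[:z.shape[0],:z.shape[1]]
    P=np.stack([(u-K[0][2])/K[0][0]*z,(v-K[1][2])/K[1][1]*z,z],-1)
    f["W"]=P@f["R"].T+np.array(f["xyz"]); return f
E
python3 - <<'E'
from h import *
o=r.observe(); print(o, r.hold_point_z)
ims=[]
for n in ["top","side"]:
    f=cam(n); print(n,f["xyz"],f["attitude"],f["mtx"])
    np.save(f"{n}.npy",f["W"]); cv2.imwrite(f"{n}.png",f["pixels"][...,::-1])
    cv2.imwrite(f"pics/{n}0.png",cv2.resize(f["pixels"][...,::-1],(800,600)))
    W=f["W"]; print(np.percentile(W[...,2],[1,25,50,75,99]))
E
```

```text
{'clock': 0.0, 'qpos': array([-1.32900654e+00,  2.41428749e-01,  3.71620254e-03,  1.33523054e+00,
        2.27840338e-06,  1.57081631e+00]), 'qd': array([ 8.68840427e-05, -1.77937642e-03,  1.72925805e-03,  1.40301197e-03,
        8.82152063e-04, -1.90081126e-03]), 'tau': array([-1.58245595e-03, -3.72322118e+01,  2.52403861e+01,  1.70318282e-02,
       -1.30969433e-04,  2.35995394e-06]), 'tool_pos': array([ 0.11956566, -0.4848253 ,  0.23040205]), 'tool_rot': array([-3.13944589e+00, -2.23549409e-06,  2.41769799e-01]), 'force': array([0.77034636, 0.47523622, 0.45581439]), 'ft_torque': array([-0.02892834,  0.05387261, -0.01952125]), 'finger_force': 0.0, 'width': 0.08555963160562335} 0.0187
top [ 0.46087396 -0.02428048  1.16815317] [-3.05489852  0.01079666 -1.54019233] [[417.85598178   0.         253.34264646]
 [  0.         417.85598178 194.96956449]
 [  0.           0.           1.        ]]
[-7.56445010e-01 -2.43045533e-03  6.18170226e-05  2.52730550e-03
  2.00104022e-01]
side [0.15317417 0.64236747 0.80279728] [-2.31534696  0.02034808 -2.58958968] [[363.34235873   0.         258.29286397]
 [  0.         363.34235873 182.36773278]
 [  0.           0.           1.        ]]
[-7.55398731e-01 -1.68781387e-01 -4.46079475e-04  3.36311383e-02
  5.72792715e-01]
```

View pics/top0.png

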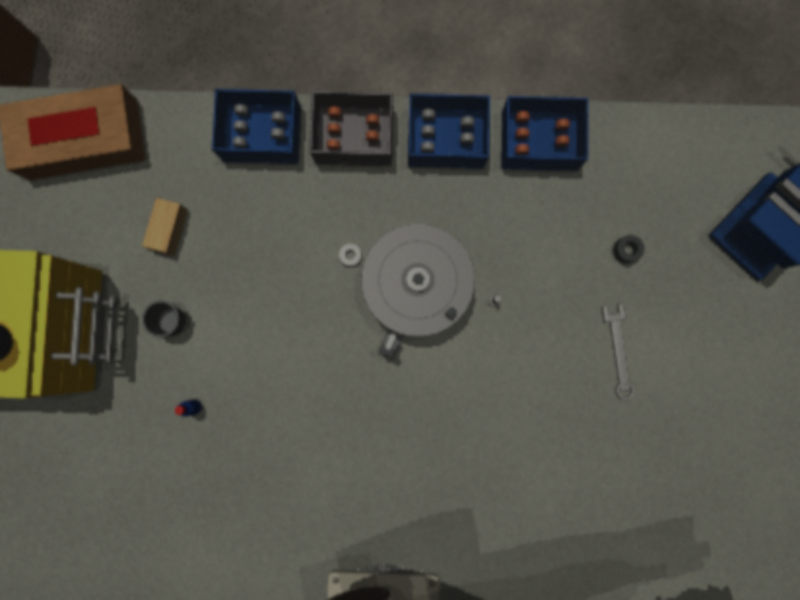

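View pics/side0.png

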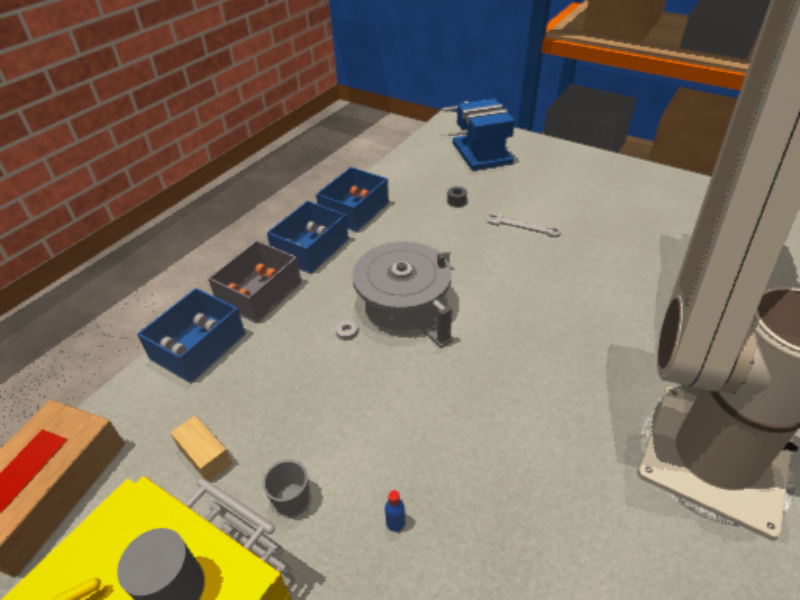

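The pictures show the hub at about (418,280) in the 800x600 top view, the lug at (451,313), the pointer at (390,343), the bolt at (497,300) and the bearing ring at (350,254). The space above the rotor is clear.

```bash
cat >> h.py <<'E'
def lug(f,hub,ztop):
    W=f["W"]; d=np.hypot(W[...,0]-hub[0],W[...,1]-hub[1])
    m=(abs(W[...,2]-ztop-.021)<.007)&(d>.062)&(d<.094)
    p=W[m][:,:2]; c=np.median(p,0); return c,m.sum(),np.arctan2(c[1]-hub[1],c[0]-hub[0])
E
python3 - <<'E'
from h import *
from scipy.optimize import least_squares
for n in ["top","side"]:
    W=np.load(n+".npy").reshape(-1,3)
    m=(W[:,2]>.078)&(W[:,2]<.094)&(np.hypot(W[:,0]-.48,W[:,1]+.04)<.16)
    p=W[m]; c=np.median(p[:,:2],0)
    q=p[np.hypot(*(p[:,:2]-c).T)<.12]; z=np.median(q[:,2])
    # rim fit: outermost point by angular sector
    im=cv2.convexHull((q[:,:2]*1e4).astype(np.float32))
    a=np.arctan2(*(q[:,:2]-c).T[::-1]); d=np.hypot(*(q[:,:2]-c).T)
    b=((a+np.pi)/(2*np.pi)*72).astype(int)%72
    rim=np.array([q[b==k][np.argmax(d[b==k])][:2] for k in range(72) if (b==k).any()])
    s=least_squares(lambda x:np.hypot(*(rim-x[:2]).T)-x[2],[*c,.095],loss='soft_l1',f_scale=.001).x
    hub=s[:2]
    print(n,"hub",hub,"rad",s[2],"z",z,m.sum())
    D=np.hypot(*(p[:,:2]-hub).T); o=p[(D>.1)&(D<.13)]; ang=np.degrees(np.arctan2(*(o[:,:2]-hub).T[::-1]))
    if len(o): print("pointer",len(o),np.median(ang),np.percentile(ang,[10,90]))
    f={"W":W.reshape(384,512,3)}; c,k,an=lug(f,hub,z); print("lug",c,k,np.degrees(an),np.hypot(*(c-hub)))
    nb=W[(abs(W[:,2]-.046)<.008)&(abs(np.hypot(*(W[:,:2]-hub).T)-.14)<.03)]; print("bolt?",len(nb),np.median(nb,0) if len(nb) else 0)
E
```

```text
top hub [ 0.57462572 -0.04189441] rad 0.07783613579234455 z 0.08587095138165446 2797
pointer 46 153.67430490096012 [148.42258735 159.28357158]
lug [ 0.54502941 -0.10080966] 24 -116.67285104991544 0.06593139821202172
bolt? 15 [ 0.5739947  -0.18245565  0.04957887]
side hub [ 0.57375488 -0.03660412] rad 0.07698252149669982 z 0.08513720716420542 1572
pointer 49 153.6471064747598 [-71.3346797  160.89879386]
lug [ 0.542041   -0.09659171] 24 -117.86424118784745 0.0678548510906693
bolt? 42 [0.47516908 0.00352479 0.04725059]
```

```bash
python3 - <<'E'
from h import *
from scipy.optimize import least_squares
for n in ["top","side"]:
    W=np.load(n+".npy").reshape(-1,3)
    c=np.array([.545,-.045])
    for _ in range(4):
        m=(abs(W[:,2]-.0855)<.006)&(np.hypot(*(W[:,:2]-c).T)<.15); p=W[m]
        v=p[:,:2]-c; a=np.arctan2(v[:,1],v[:,0]); d=np.hypot(*v.T)
        b=((a+np.pi)/(2*np.pi)*72).astype(int)%72
        rim=np.array([p[b==k][np.argmax(d[b==k])][:2] for k in range(72) if (b==k).any()])
        s=least_squares(lambda x:np.hypot(*(rim-x[:2]).T)-x[2],[*c,.095],loss='soft_l1',f_scale=.001).x; c=s[:2]
    hub=c; z=np.median(p[:,2])
    D=np.hypot(*(p[:,:2]-hub).T); o=p[(D>.1)&(D<.135)]; ang=np.degrees(np.arctan2(*(o[:,:2]-hub).T[::-1]))
    B=W[(W[:,2]>.092)&(W[:,2]<.107)&(np.hypot(*(W[:,:2]-hub).T)<.03)]
    print(n,"hub",s,"z",z,"boss",B[:,:2].mean(0),(B[:,:2].max(0)+B[:,:2].min(0))/2,"pointer",len(o),np.median(ang),np.percentile(ang,[10,90]),np.median(o,0))
    f={"W":W.reshape(384,512,3)}; c,k,an=lug(f,hub,z); print("lug",c,k,np.degrees(an),np.hypot(*(c-hub)))
E
```

```text
top hub [ 0.59944491 -0.04428444  0.09396494] z 0.08582247764910911 boss [ 0.59907838 -0.04416926] [ 0.59657833 -0.0437829 ] pointer 73 158.0639470892485 [154.57541717 161.18862652] [ 4.84071601e-01 -2.70174289e-04  8.65733601e-02]
lug [ 0.54493073 -0.09949258] 30 -134.63763146046583 0.07758694388149011
side hub [ 0.59712303 -0.04229988  0.09410949] z 0.08512041123477654 boss [ 0.59563515 -0.04030724] [ 0.59691023 -0.04271277] pointer 65 157.52223984527225 [154.07943198 161.63200414] [0.48297641 0.0027915  0.08505979]
lug [ 0.54176848 -0.09640892] 25 -135.65190597317454 0.07740746202203672
```

Request:
play_rows(
  steps=[
    {"slide": [2.73, 2.91, 0], "angular": [0, 0, -3.14]},
    {"slide": [2.73, 2.91, 0], "angular": [0, 0, -3.14]},
    {"slide": [2.73, 2.91, 0], "angular": [0, 0, -3.14]},
    {"slide": [2.73, 2.91, 0], "angular": [0, 0, -3.14]},
    {"slide": [2.73, 2.91, 0], "angular": [0, 0, -3.14]},
    {"slide": [2.73, 2.91, 0], "angular": [0, 0, -3.14]},
    {"slide": [2.73, 2.91, 0], "angular": [0, 0, -3.14]},
    {"slide": [2.73, 2.91, 0], "angular": [0, 0, -3.14]},
    {"slide": [2.73, 2.91, 0], "angular": [0, 0, -3.14]},
    {"slide": [2.73, 2.91, 0], "angular": [0, 0, -3.14]},
    {"slide": [2.73, 2.91, 0], "angular": [0, 0, -3.14]},
    {"slide": [2.73, 2.91, 0], "angular": [0, 0, -3.14]},
    {"slide": [2.73, 2.91, 0], "angular": [0, 0, -3.14]},
    {"slide": [2.73, 2.91, 0], "angular": [0, 0, -3.14]},
    {"slide": [0, 0, 0], "angular": [0, 0, 0]},
    {"slide": [0, 0, 0], "angular": [0, 0, 0]},
  ],
  fingers=1,
  grip_force=20,
)

```text
clock: 2.1
tool_pos: [0.4646, -0.1687, 0.2312]
tool_rot: [-3.064, 0.003, -0.395]
force: [0.4, -0.8, -0.2]
width: 0.0001
finger_force: 0.0
```

```bash
cat >> h.py <<'E'
def goto(p,yaw):
    o=r.observe(); d=(np.array(p)-o["tool_pos"])*100
    q=R.from_euler('xyz',[np.pi,0,yaw])*R.from_euler('xyz',o["tool_rot"]).inv()
    print("t",round(o["clock"],2),"pos",o["tool_pos"].round(4),"rot",o["tool_rot"].round(3),"slide cm",d.round(2),"ang deg",np.degrees(q.as_rotvec()).round(2),"q",o["qpos"].round(2),"F",o["force"].round(2))
E
python3 - <<'E'
from h import *
goto([.502,-.0775,.15],-.524)
f=cam("wrist"); c=f["pixels"]
s=cam("side")["pixels"]
cv2.imwrite("pics/w1.png",np.hstack([cv2.resize(c,(400,300)),cv2.resize(s,(400,300))])[...,::-1])
print(f["xyz"],lug(f,[.598,-.043],.0855))
E
```

```text
t 2.1 pos [ 0.4646 -0.1687  0.2312] rot [-3.064e+00  3.000e-03 -3.950e-01] slide cm [ 3.74  9.12 -8.12] ang deg [-4.07  1.85 -7.38] q [-0.4   0.23 -0.01  1.33  0.08  3.14] F [ 0.39 -0.77 -0.17]
[ 0.53461024 -0.21035873  0.3721967 ] (array([ 0.54169403, -0.10027248]), np.int64(274), np.float64(-2.3476850104833598))
```

View pics/w1.png

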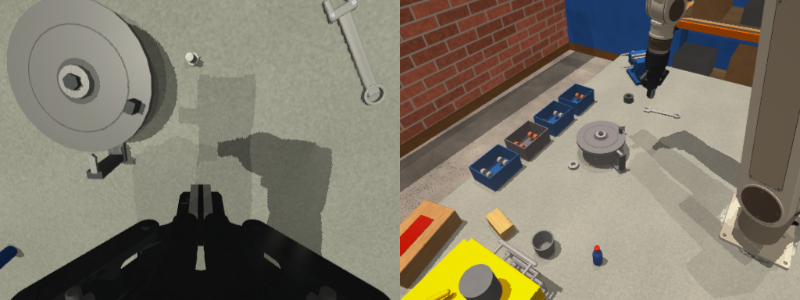

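The wrist view shows the rotor with the lug at about (133,105) and the pointer post at (110,160), and the side view shows the arm clear of it. Joint 6 is at its limit, so I'll use a yaw of +60° instead, which gives the same finger geometry.

Request:
play_rows(
  steps=[
    {"slide": [0, 0, 0], "angular": [-4.1, 1.8, 0]},
    {"slide": [0.4, 1.0, -0.8], "angular": [0, 0, 8.3]},
    {"slide": [0.4, 1.0, -0.8], "angular": [0, 0, 8.3]},
    {"slide": [0.4, 1.0, -0.8], "angular": [0, 0, 8.3]},
    {"slide": [0.4, 1.0, -0.8], "angular": [0, 0, 8.3]},
    {"slide": [0.4, 1.0, -0.8], "angular": [0, 0, 8.3]},
    {"slide": [0.4, 1.0, -0.8], "angular": [0, 0, 8.3]},
    {"slide": [0.4, 0.9, -0.8], "angular": [0, 0, 8.3]},
    {"slide": [0.4, 0.8, -0.8], "angular": [0, 0, 8.3]},
    {"slide": [0.4, 0.8, -0.8], "angular": [0, 0, 8.3]},
    {"slide": [0.1, 0.6, -0.8], "angular": [0, 0, 8.3]},
    {"slide": [0, 0, 0], "angular": [0, 0, 0]},
  ],
)

```text
clock: 3.7
tool_pos: [0.4969, -0.088, 0.151]
tool_rot: [-3.13, 0.004, 1.071]
force: [-0.4, -0.0, 0.4]
width: 0.0002
finger_force: 0.0
```

```bash
python3 - <<'E'
from h import *
goto([.502,-.0775,.094],1.047)
f=cam("wrist"); W=f["W"]
print(f["xyz"],lug(f,[.598,-.043],.0855))
# hub from boss/nut points, disc top height
d=np.hypot(W[...,0]-.598,W[...,1]+.043)
m=(W[...,2]>.091)&(W[...,2]<.108)&(d<.04); p=W[m][:,:2]; c,rr=cv2.minEnclosingCircle(p.astype(np.float32)*1000); print("boss",c,rr,m.sum())
print("ztop",np.median(W[(d>.03)&(d<.065)][:,2]))
o=W[(abs(W[...,2]-.0855)<.004)&(d>.1)&(d<.125)]; print("ptr",len(o),np.median(o,0) if len(o) else 0)
cv2.imwrite("pics/w2.png",f["pixels"][...,::-1])
E
```

```text
t 3.7 pos [ 0.4969 -0.088   0.151 ] rot [-3.13   0.004  1.071] slide cm [ 0.51  1.05 -5.7 ] ang deg [-0.13 -0.66 -1.38] q [-0.18  0.31 -0.12  1.16 -0.    1.9 ] F [-0.38 -0.02  0.36]
[ 0.5367413  -0.01780716  0.29238281] (array([ 0.54227333, -0.09719037]), np.int64(482), np.float64(-2.3701704154883236))
boss (596.8998413085938, -43.13045120239258) 19.971826553344727 3230
ztop 0.08514373082398853
ptr 543 [ 0.49274134 -0.00130132  0.08504982]
```

View pics/w2.png

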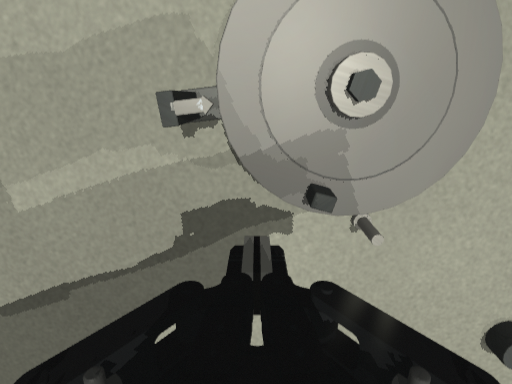

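Wrist view: the lug is at (320,197), the boss at (361,85), and the pointer at (195,105) with its tip at about (217,103). The fingers at (257,240) are behind the lug. Next I'll drop to flick height.

Request:
play_rows(
  steps=[
    {"slide": [0.3, 0.25, -1.2], "angular": [-0.1, -0.6, -1.4]},
    {"slide": [0.3, 0.25, -1.2], "angular": [0, 0, 0]},
    {"slide": [0.3, 0.25, -1.2], "angular": [0, 0, 0]},
    {"slide": [0, 0, -1.1], "angular": [0, 0, 0]},
    {"slide": [0, 0, -1.0], "angular": [0, 0, 0]},
    {"slide": [0, 0, 0], "angular": [0, 0, 0]},
  ],
)

```text
clock: 4.5
tool_pos: [0.5058, -0.0809, 0.0932]
tool_rot: [-3.139, 0.001, 1.047]
force: [0.2, 0.0, 0.8]
width: 0.0
finger_force: 0.0
```

Request:
play_rows(
  steps=[
    {"slide": [0.69, -0.4, 0], "angular": [0, 0, 0]},
    {"slide": [1.04, -0.6, 0], "angular": [0, 0, 0]},
    {"slide": [2.17, -1.25, 0], "angular": [0, 0, 0]},
    {"slide": [3.9, -2.25, 0], "angular": [0, 0, 0]},
    {"slide": [-0.8, 0.4, 1.5], "angular": [0, 0, 0]},
    {"slide": [-0.3, 1.0, 2.5], "angular": [0, 0, 0]},
    {"slide": [0, 1.5, 2.5], "angular": [0, 0, 0]},
    {"slide": [0, 1.0, 1.5], "angular": [0, 0, 0]},
  ],
)

```text
clock: 5.5
tool_pos: [0.5743, -0.0866, 0.1768]
tool_rot: [3.139, -0.002, 1.048]
force: [-0.1, 0.4, 0.5]
width: -0.0001
finger_force: 0.0
```

```bash
cat >> h.py <<'E'
HUB=np.array([.597,-.043]); PTR=np.radians(157.9)
def track(names):
    for n in names:
        t=r.observe()["clock"]; f=cam(n); c,k,a=lug(f,HUB,.0855)
        if k>4: print(n,round(t,3),"rotor mod 2pi %.3f"%((a-PTR)%(2*np.pi)),"n",k,"rad %.3f"%np.hypot(*(c-HUB)))
        else: print(n,round(t,3),"unseen",k)
E
python3 - <<'E'
from h import *
track(["wrist","side","wrist","top","wrist","side"]*2)
goto([.574,-.083,.120],1.047)
E
```

```text
wrist 5.5 rotor mod 2pi 4.996 n 568 rad 0.077
side 5.55 rotor mod 2pi 5.289 n 29 rad 0.081
wrist 5.6 rotor mod 2pi 5.550 n 516 rad 0.077
top 5.65 rotor mod 2pi 5.826 n 29 rad 0.076
wrist 5.7 rotor mod 2pi 6.105 n 465 rad 0.076
side 5.75 rotor mod 2pi 0.061 n 33 rad 0.079
wrist 5.8 rotor mod 2pi 0.375 n 405 rad 0.076
side 5.85 rotor mod 2pi 0.605 n 25 rad 0.078
wrist 5.9 rotor mod 2pi 0.925 n 366 rad 0.076
top 5.95 unseen 0
wrist 6.0 rotor mod 2pi 1.467 n 120 rad 0.073
side 6.05 rotor mod 2pi 1.708 n 26 rad 0.075
t 6.1 pos [ 0.5734 -0.0873  0.1738] rot [-3.141  0.     1.047] slide cm [ 0.06  0.43 -5.38] ang deg [-0.02 -0.04 -0.01] q [-0.15  0.43  0.12  1.26  0.    1.94] F [ 0.28  0.17 -0.27]
  return _methods._mean(a, axis=axis, dtype=dtype,
  ret = um.true_divide(
```

It spins freely at about 5.5 rad/s and passed the pointer at 5.73 s. I'll lower over the brake spot while it coasts.

Request:
play_rows(
  steps=[
    {"slide": [0.06, 0.1, -0.9], "angular": [0, 0, 0]},
    {"slide": [0, 0.1, -0.9], "angular": [0, 0, 0]},
    {"slide": [0, 0.1, -0.9], "angular": [0, 0, 0]},
    {"slide": [0, 0.1, -0.9], "angular": [0, 0, 0]},
    {"slide": [0, 0, -0.9], "angular": [0, 0, 0]},
    {"slide": [0, 0, -0.9], "angular": [0, 0, 0]},
    {"slide": [0, 0, 0], "angular": [0, 0, 0]},
    {"slide": [0, 0, 0], "angular": [0, 0, 0]},
    {"slide": [0, 0, 0], "angular": [0, 0, 0]},
    {"slide": [0, 0, 0], "angular": [0, 0, 0]},
    {"slide": [0, 0, 0], "angular": [0, 0, 0]},
    {"slide": [0, 0, 0], "angular": [0, 0, 0]},
    {"slide": [0, 0, 0], "angular": [0, 0, 0]},
    {"slide": [0, 0, 0], "angular": [0, 0, 0]},
    {"slide": [0, 0, 0], "angular": [0, 0, 0]},
    {"slide": [0, 0, 0], "angular": [0, 0, 0]},
  ],
)

```text
clock: 8.1
tool_pos: [0.5743, -0.083, 0.1204]
tool_rot: [3.141, -0.0, 1.047]
force: [-0.6, 0.9, 0.1]
width: -0.0002
finger_force: 0.0
```

```bash
python3 -W ignore - <<'E'
from h import *
track(["side","wrist"]*6)
goto([.574,-.083,.0925],1.047)
E
```

```text
side 8.1 rotor mod 2pi 5.893 n 31 rad 0.079
wrist 8.15 rotor mod 2pi 6.140 n 834 rad 0.076
side 8.2 rotor mod 2pi 0.090 n 31 rad 0.079
wrist 8.25 rotor mod 2pi 0.335 n 706 rad 0.076
side 8.3 rotor mod 2pi 0.532 n 25 rad 0.078
wrist 8.35 rotor mod 2pi 0.816 n 623 rad 0.076
side 8.4 rotor mod 2pi 1.028 n 26 rad 0.078
wrist 8.45 unseen 0
side 8.5 rotor mod 2pi 1.490 n 27 rad 0.077
wrist 8.55 rotor mod 2pi 1.790 n 384 rad 0.074
side 8.6 unseen 0
wrist 8.65 rotor mod 2pi 2.226 n 659 rad 0.075
t 8.7 pos [ 0.5743 -0.083   0.1204] rot [ 3.141 -0.     1.048] slide cm [-0.03  0.   -2.79] ang deg [-0.01  0.01 -0.03] q [-0.14  0.47  0.03  1.14  0.    1.95] F [-0.51 -0.23 -0.45]
```

Request:
play_rows(
  steps=[
    {"slide": [0, 0, -0.7], "angular": [0, 0, 0]},
    {"slide": [0, 0, -0.7], "angular": [0, 0, 0]},
    {"slide": [0, 0, -0.7], "angular": [0, 0, 0]},
    {"slide": [0, 0, -0.5], "angular": [0, 0, 0]},
    {"slide": [0, 0, 0], "angular": [0, 0, 0]},
    {"slide": [0, 0, 0], "angular": [0, 0, 0]},
    {"slide": [0, 0, 0], "angular": [0, 0, 0]},
    {"slide": [0, 0, 0], "angular": [0, 0, 0]},
    {"slide": [0, 0, 0], "angular": [0, 0, 0]},
    {"slide": [0, 0, 0], "angular": [0, 0, 0]},
    {"slide": [0, 0, 0], "angular": [0, 0, 0]},
    {"slide": [0, 0, 0], "angular": [0, 0, 0]},
    {"slide": [0, 0, 0], "angular": [0, 0, 0]},
    {"slide": [0, 0, 0], "angular": [0, 0, 0]},
    {"slide": [0, 0, 0], "angular": [0, 0, 0]},
    {"slide": [0, 0, 0], "angular": [0, 0, 0]},
    {"slide": [0, 0, 0], "angular": [0, 0, 0]},
    {"slide": [0, 0, 0], "angular": [0, 0, 0]},
    {"slide": [0, 0, 0], "angular": [0, 0, 0]},
    {"slide": [0, 0, 0], "angular": [0, 0, 0]},
  ],
)

```text
clock: 11.2
tool_pos: [0.5743, -0.083, 0.0944]
tool_rot: [3.141, -0.0, 1.048]
force: [0.1, -0.5, -0.2]
width: 0.0
finger_force: 0.0
```

Request:
play_rows(
  steps=[
    {"slide": [0, 0, 0], "angular": [0, 0, 0]},
    {"slide": [0, 0, 0], "angular": [0, 0, 0]},
    {"slide": [0, 0, 0], "angular": [0, 0, 0]},
    {"slide": [0, 0, 0], "angular": [0, 0, 0]},
    {"slide": [0, 0, 0], "angular": [0, 0, 0]},
    {"slide": [0, 0, 0], "angular": [0, 0, 0]},
    {"slide": [0, 0, 0], "angular": [0, 0, 0]},
    {"slide": [0, 0, 0], "angular": [0, 0, 0]},
    {"slide": [0, 0, 0], "angular": [0, 0, 0]},
    {"slide": [0, 0, 0], "angular": [0, 0, 0]},
    {"slide": [0, 0, 0], "angular": [0, 0, 0]},
    {"slide": [0, 0, 0], "angular": [0, 0, 0]},
    {"slide": [0, 0, 0], "angular": [0, 0, 0]},
    {"slide": [0, 0, 0], "angular": [0, 0, 0]},
    {"slide": [0, 0, 0], "angular": [0, 0, 0]},
    {"slide": [0, 0, 0], "angular": [0, 0, 0]},
  ],
)

```text
clock: 13.2
tool_pos: [0.5743, -0.083, 0.0944]
tool_rot: [3.141, -0.0, 1.048]
force: [-1.2, 0.0, -0.3]
width: -0.0003
finger_force: 0.0
```

```bash
python3 -W ignore - <<'E'
from h import *
track(["side","wrist"]*6)
goto([.574,-.083,.0925],1.047)
E
```

```text
side 13.2 rotor mod 2pi 1.481 n 10 rad 0.076
wrist 13.25 unseen 0
side 13.3 unseen 0
wrist 13.35 rotor mod 2pi 2.137 n 515 rad 0.074
side 13.4 rotor mod 2pi 2.275 n 17 rad 0.074
wrist 13.45 rotor mod 2pi 2.427 n 977 rad 0.076
side 13.5 rotor mod 2pi 2.573 n 22 rad 0.076
wrist 13.55 rotor mod 2pi 2.758 n 1102 rad 0.076
side 13.6 rotor mod 2pi 2.929 n 24 rad 0.076
wrist 13.65 rotor mod 2pi 3.084 n 1262 rad 0.076
side 13.7 rotor mod 2pi 3.276 n 25 rad 0.075
wrist 13.75 rotor mod 2pi 3.411 n 1445 rad 0.076
t 13.8 pos [ 0.5743 -0.083   0.0944] rot [ 3.141 -0.     1.048] slide cm [-0.03  0.   -0.19] ang deg [-0.01  0.01 -0.03] q [-0.14  0.49 -0.    1.08  0.    1.95] F [ 0.71 -0.43  0.36]
```

Constant decel is about 0.284 rad/s². The lug should cross the pointer at about 20.8 s doing roughly 1.2 rad/s, which suits braking. I'll lower to just above the disc and wait.

Request:
play_rows(
  steps=[
    {"slide": [0, 0, -0.22], "angular": [0, 0, 0]},
    {"slide": [0, 0, -0.22], "angular": [0, 0, 0]},
    {"slide": [0, 0, 0], "angular": [0, 0, 0]},
    {"slide": [0, 0, 0], "angular": [0, 0, 0]},
    {"slide": [0, 0, 0], "angular": [0, 0, 0]},
    {"slide": [0, 0, 0], "angular": [0, 0, 0]},
    {"slide": [0, 0, 0], "angular": [0, 0, 0]},
    {"slide": [0, 0, 0], "angular": [0, 0, 0]},
    {"slide": [0, 0, 0], "angular": [0, 0, 0]},
    {"slide": [0, 0, 0], "angular": [0, 0, 0]},
    {"slide": [0, 0, 0], "angular": [0, 0, 0]},
    {"slide": [0, 0, 0], "angular": [0, 0, 0]},
    {"slide": [0, 0, 0], "angular": [0, 0, 0]},
    {"slide": [0, 0, 0], "angular": [0, 0, 0]},
    {"slide": [0, 0, 0], "angular": [0, 0, 0]},
    {"slide": [0, 0, 0], "angular": [0, 0, 0]},
    {"slide": [0, 0, 0], "angular": [0, 0, 0]},
    {"slide": [0, 0, 0], "angular": [0, 0, 0]},
    {"slide": [0, 0, 0], "angular": [0, 0, 0]},
    {"slide": [0, 0, 0], "angular": [0, 0, 0]},
  ],
)

```text
clock: 16.3
tool_pos: [0.5743, -0.083, 0.09]
tool_rot: [3.141, -0.0, 1.048]
force: [0.3, 0.8, -0.3]
width: 0.0
finger_force: 0.0
```

```bash
python3 -W ignore - <<'E'
from h import *
track(["side","wrist"]*4)
goto([.574,-.083,.0895],1.047)
E
```

```text
side 16.3 rotor mod 2pi 4.599 n 27 rad 0.080
wrist 16.35 rotor mod 2pi 4.781 n 8 rad 0.072
side 16.4 rotor mod 2pi 4.851 n 27 rad 0.080
wrist 16.45 rotor mod 2pi 4.988 n 566 rad 0.072
side 16.5 rotor mod 2pi 5.089 n 31 rad 0.080
wrist 16.55 rotor mod 2pi 5.211 n 1750 rad 0.076
side 16.6 rotor mod 2pi 5.339 n 31 rad 0.080
wrist 16.65 rotor mod 2pi 5.456 n 1726 rad 0.076
t 16.7 pos [ 0.5743 -0.083   0.09  ] rot [ 3.141 -0.     1.048] slide cm [-0.03  0.   -0.05] ang deg [-0.01  0.01 -0.03] q [-0.14  0.49 -0.01  1.07  0.    1.95] F [-0.09  0.29  0.1 ]
```

Request:
play_rows(
  steps=[
    {"slide": [0, 0, 0], "angular": [0, 0, 0]},
    {"slide": [0, 0, 0], "angular": [0, 0, 0]},
    {"slide": [0, 0, 0], "angular": [0, 0, 0]},
    {"slide": [0, 0, 0], "angular": [0, 0, 0]},
    {"slide": [0, 0, 0], "angular": [0, 0, 0]},
    {"slide": [0, 0, 0], "angular": [0, 0, 0]},
    {"slide": [0, 0, 0], "angular": [0, 0, 0]},
    {"slide": [0, 0, 0], "angular": [0, 0, 0]},
    {"slide": [0, 0, 0], "angular": [0, 0, 0]},
    {"slide": [0, 0, 0], "angular": [0, 0, 0]},
    {"slide": [0, 0, 0], "angular": [0, 0, 0]},
    {"slide": [0, 0, 0], "angular": [0, 0, 0]},
    {"slide": [0, 0, 0], "angular": [0, 0, 0]},
    {"slide": [0, 0, 0], "angular": [0, 0, 0]},
    {"slide": [0, 0, 0], "angular": [0, 0, 0]},
    {"slide": [0, 0, 0], "angular": [0, 0, 0]},
    {"slide": [0, 0, 0], "angular": [0, 0, 0]},
    {"slide": [0, 0, 0], "angular": [0, 0, 0]},
    {"slide": [0, 0, 0], "angular": [0, 0, 0]},
    {"slide": [0, 0, 0], "angular": [0, 0, 0]},
  ],
)

```text
clock: 19.2
tool_pos: [0.5743, -0.083, 0.09]
tool_rot: [3.141, -0.0, 1.048]
force: [0.5, 0.7, 0.4]
width: -0.0003
finger_force: 0.0
```

```bash
python3 -W ignore - <<'E'
from h import *
track(["side","wrist"]*3)
print(r.observe()["clock"])
E
```

```text
side 19.2 rotor mod 2pi 4.841 n 31 rad 0.080
wrist 19.25 rotor mod 2pi 4.949 n 403 rad 0.072
side 19.3 rotor mod 2pi 5.042 n 31 rad 0.081
wrist 19.35 rotor mod 2pi 5.119 n 1266 rad 0.074
side 19.4 rotor mod 2pi 5.211 n 29 rad 0.081
wrist 19.45 rotor mod 2pi 5.278 n 1818 rad 0.076
19.5
```

Request:
play_rows(
  steps=[
    {"slide": [0, 0, 0], "angular": [0, 0, 0]},
    {"slide": [0, 0, 0], "angular": [0, 0, 0]},
    {"slide": [0, 0, 0], "angular": [0, 0, 0]},
    {"slide": [0, 0, -0.9], "angular": [0, 0, 0]},
    {"slide": [0, 0, 0], "angular": [0, 0, 0]},
    {"slide": [0, 0, 0], "angular": [0, 0, 0]},
    {"slide": [0, 0, 0], "angular": [0, 0, 0]},
  ],
)

```text
clock: 20.38
tool_pos: [0.576, -0.0834, 0.0826]
tool_rot: [3.137, -0.002, 1.047]
force: [-0.3, -0.3, 6.9]
width: -0.0001
finger_force: 3.8
```

```bash
python3 -W ignore - <<'E'
from h import *
track(["side","wrist"]*2)
goto([.574,-.083,.0895],1.047)
E
```

```text
side 20.375 rotor mod 2pi 6.207 n 26 rad 0.079
wrist 20.425 rotor mod 2pi 6.211 n 1255 rad 0.076
side 20.475 rotor mod 2pi 6.204 n 24 rad 0.079
wrist 20.525 rotor mod 2pi 6.211 n 1250 rad 0.076
t 20.57 pos [ 0.576  -0.0834  0.0826] rot [ 3.137e+00 -2.000e-03  1.047e+00] slide cm [-0.2   0.04  0.69] ang deg [ 0.04  0.26 -0.02] q [-0.14  0.5  -0.02  1.05 -0.    1.95] F [-0.03 -0.42  7.21]
```

The rotor stopped 0.07 rad short of the pointer (about 6 mm), inside the 16 mm tolerance. Now I'll lift straight off.

Request:
play_rows(
  steps=[
    {"slide": [0.1, 0, 1.5], "angular": [0, 0, 0]},
    {"slide": [0, 0, 2.5], "angular": [0, 0, 0]},
    {"slide": [0, 0, 3], "angular": [0, 0, 0]},
    {"slide": [0, 0, 3], "angular": [0, 0, 0]},
    {"slide": [0, 0, 0], "angular": [0, 0, 0]},
    {"slide": [0, 0, 0], "angular": [0, 0, 0]},
    {"slide": [0, 0, 0], "angular": [0, 0, 0]},
    {"slide": [0, 0, 0], "angular": [0, 0, 0]},
  ],
)

```text
clock: 21.58
tool_pos: [0.5746, -0.0829, 0.1798]
tool_rot: [-3.14, 0.001, 1.048]
force: [-0.2, -0.0, -0.1]
width: -0.0003
finger_force: 0.0
```

```bash
python3 -W ignore - <<'E'
from h import *
track(["side","wrist"]*3)
goto([.574,-.083,.0895],1.047)
cv2.imwrite("pics/s3.png",cam("side")["pixels"][...,::-1])
E
```

```text
side 21.575 rotor mod 2pi 6.106 n 31 rad 0.080
wrist 21.625 rotor mod 2pi 6.114 n 431 rad 0.076
side 21.675 rotor mod 2pi 6.089 n 30 rad 0.078
wrist 21.725 rotor mod 2pi 6.114 n 426 rad 0.076
side 21.775 rotor mod 2pi 6.095 n 30 rad 0.079
wrist 21.825 rotor mod 2pi 6.115 n 422 rad 0.076
t 21.88 pos [ 0.5752 -0.083   0.1808] rot [-3.141 -0.     1.048] slide cm [-0.12  0.   -9.13] ang deg [-0.01  0.   -0.03] q [-0.14  0.43  0.14  1.28  0.    1.95] F [ 0.6  -0.88 -0.2 ]
```

View pics/s3.png

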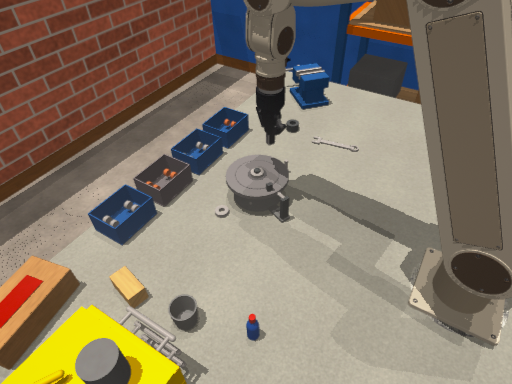

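The side view shows the lug at about (268,187) beside the pointer at (283,200), with the gripper clear and the bench items in place. On release the rotor shifted slightly to about -0.17 rad (13 mm off), still within the 16 mm limit and standing still. Nudging isn't allowed, so I'm handing it in.

```bash
python3 -c "
from plant import r
print(r.sign_off())"
```

```text
the job is handed in; nothing more can be done
None
```

The rotor ran freely past the pointer, was braked by fingertip, and now stands still with its lug about 13 mm from the pointer, as measured (limit 16 mm; lifting the finger shifted it back from about 6 mm, leaving roughly 3 mm of margin); the arm is clear, the bench items look unmoved, and the job is handed in with no verdict returned.

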